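# Bring the probe carriage to the hidden board and lock the test jig

## Task

On the sloping test jig, slide the probe carriage up its track by its black upright grip until you feel its nose first touch the sprung circuit board hidden under the metal hood, push it on about 3 mm and let go of it there, so that the probes bear lightly on the board. Then press the lock knob beside the track down, turn it clockwise as far as it goes and let it spring back up, leaving the carriage where you set it and everything else on the bench where it is.

Things in the scene. Friction and masses are not known exactly. Their poses are not given: they have to be found in the camera images.
- jig: Fixed test jig, 290 mm wide (its y), about 250 mm deep (its x), 295 mm high: an aluminium deck on a frame, sloping up at 24 deg away from the robot, with a grey metal hood on its upper left part. Origin: table level, centre of the base; z up, the low front edge at -x.
- deck: Frame of the jig's deck, origin on its surface, 105 mm above the jig's origin. x up the slope, y = jig y, z square to the deck, 24 deg from vertical. In mm: deck x -130..150, y -145..145. Track along x at y = 55, its top at z = 12. Three sockets 20 mm high at x 105, y -30, -65, -100. Hold the tool square to the deck.
- hood_mouth (a point): Top middle of the hood's mouth, at deck x 72, y 55, z 50 mm; axes as the deck's. The hood covers deck x 72..152, y 0..110, up to z 140 mm; its mouth (deck z 0..50) lets in the carriage's nose but not the grip. The hood overhangs the end of the slide: a vertical gripper has no room there, one square to the deck has.
- carriage: Carriage. Origin on the track's top under its grip; axes as the deck's. Black grip 34 mm (x) by 16 (y), z 14..64, on a block x -30..40, y -23..23, z 0..14; steel nose to x 110. Starts at deck x -90..-50 mm. Takes about 10 N to slide, stays where left. Unseen board: first touch with the origin at deck x 0..20; it then gives on springs, 4 N at once plus 0.6 N per mm, at most 12 mm.
- lock_press (a joint): How far the lock knob is pressed into the deck, m: 0 up, 0.008 fully down. Spring 3 N, rising to 7 N fully down.
- lock_turn (a joint): Turn of the lock knob, rad, clockwise looking down on it; 0: grip bar along the deck's x (starts 0 to 0.15), 1.25: end stop. A latch stops it after 0.2 unless it is pressed over 7 mm; it springs up again only near the end of its turn (over 1.1). Let go halfway, it stays down.
- lock_grip (a point): Point on the lock knob's axis, on its grip bar, at deck x -20, y -65, z 44 mm with the knob up; z square to the deck, x along the bar. Black knob: disc 60 mm across from deck z 14 to 24 mm, bar 64 mm long, 16 mm wide from deck z 24 to 60 mm.
- mouse: Loose white computer mouse, about 75 mm, beside the jig. Origin under its middle.
- pcb_strip: Loose green circuit board strip, 110 x 34 x 5 mm. Origin under its middle.
- screwdriver: Loose screwdriver, 170 mm. Origin under its middle.
- phone: Loose dark phone, 150 x 72 x 9 mm. Origin under its middle.
- flux_jar: Loose small jar, 52 mm across, 60 mm high. Origin under its middle.
- pen_pot: Loose amber pot, 76 mm across, 95 mm high. Origin under its middle.
- coupler: Loose steel coaxial coupler, 70 x 26 x 22 mm, in front of the jig. Origin under its middle.

How it is judged:
On the way, in this order (a step that is already met when the one before it is completed fails the run):
1. the carriage, let go, bears lightly on the hidden board (4.4 to 7.2 N, that is about 0.7 to 5.3 mm past first touch) (contact force between carriage and anything else between 4.4 and 7.2 N and contact force between carriage and the fingers below 0.1 N), for 0.2 s.
2. the lock knob is pressed down and on its way round (value of joint lock_press above 0.005 m and value of joint lock_turn above 0.5 rad), for 0.05 s.
At the end, for the whole second after the job is handed in: The carriage bears on the board with 4.4 to 7.2 N (about 0.7 to 5.3 mm past first touch), the lock knob is turned past 1.05 rad and has sprung up to within 2.5 mm of its top (contact force between carriage and anything else between 4.4 and 7.2 N and value of joint lock_turn above 1.05 rad and value of joint lock_press below 0.0025 m).
It fails at once if the lock knob was forced round without being pressed (value of joint lock_turn between 0.38 and 0.8 rad and value of joint lock_press below 0.004 m).
It fails at once if a loose thing on the bench was moved by over 30 mm (distance of any of mouse, pcb_strip, screwdriver, phone, flux_jar, pen_pot, coupler from where it was at the start of the episode above 0.03 m).
It also fails if it takes over 67 s, if anything falls off the work surface, if the arm or the gripper's body presses on something with over 40 N, if the wrist force passes 120 N, or if a joint passes its speed limit or range.

## Robot

A 6-joint arm with a two-finger parallel gripper is mounted at the origin on the work surface. World frame = base frame: x ahead of the robot, y to its left, z up, the work surface at z = 0. Lengths are in m, angles in rad, forces in N, time in s.
With the tool pointing down it reaches from about 0.375 to 0.9 m from the base axis. Payload 3.1 kg.
Tool frame: the origin (TCP) lies between the finger pads; the fingertips stand 8 mm ahead of it and the grasp point (between the pads) lies 11 mm behind it; z points along the fingers, y is the line along which they close (so a half turn about z gives the same grasp; the last joint's range is limited). The gripper opens to 87 mm and grips with 3 to 60 N. Pads are 19 mm wide; open, the fingers measure 117 mm over their backs; the gripper's body (75 mm by 190 mm) begins 51 mm behind the grasp point.
Start: joints at [0.95, 0.527, 1.433, -0, 1.181, -0.178], TCP at [0.268, 0.565, 0.231] pointing down, gripper open.
Joint ranges: [-3.08, 3.08], [-0.75, 2.2], [0.22, 2.44], [-1.43, 4.57], [0, 2.65], [-2.85, 2.85]. Speed limits (rad/s): [2.79, 2.79, 3.14, 3.14, 3.14, 3.14].

## Interface

Orientations are given as a unit quaternion [x, y, z, w].
In Python, from rig import robot gives the robot as it stands.
- The arm moves only by the tool move_arm, never from a script. Its argument "motion" is text: rows parted by semicolons, each of 5 numbers parted by spaces: the opening, from -1 (shut) to 1 (fully open), then the shift along the tool's x, y, z normalised to -1 to 1, where 1 is 0.2 m, then the turn about the tool's z normalised to -1 to 1, where 1 is pi rad. A call has 1 to 12 rows; each row is the pose to reach, as a shift and turn from the pose commanded when the call began, along the tool's axes at that moment, turning the shorter way round; what a row does not reach only later rows make up. A row lasts 1/12 s, in which the tool goes at most 41.7 mm and 7.16 degrees, less where a joint would pass 70% of its speed; a pose out of reach is approached as far as the arm can. A call with a number of a shift or a turn outside -1 to 1 is refused whole. A call with a gripper value outside its range is refused whole. The fingers move at their own pace and stop on an object; "newtons" is the grip in N (left out, the last holds). Time passes only in rows, so rows that repeat a pose let the fingers close. It gives the time, the measured TCP pose, the force, the opening and the grip force at its end, in the units of the state.
- robot.get_obs(): the state, without advancing time (a new reading comes with each control period).
- robot.camera(name): name is "scene" or "top" or "wrist"; returns (picture, depth): 420x560x3 uint8, red, green, blue; 420x560 float32, m along the optical axis (not along the pixel's ray), 0 where there is no reading.
- robot.camera_model(name): a dict with "mtx" (3x3 intrinsics, pixels), "D" ([k1, k2, p1, p2, k3] as OpenCV has them; the pictures are not rectified), "position" and "attitude" of the camera in the world. Camera axes: x right, y down, z forward; pixel columns grow to the right and rows downward; lengths in m; the calibration is good to about 2 mm. A picture is of the moment at which its call begins: read the wrist's pose just before it. camera_model takes no time and is no camera call; for the wrist camera it gives the pose at the moment of the call.
- robot.hand_in(): hands the job in; it is judged then, once.
The state is a dict: "time": time; "q": joint angles; "joint_velocities": joint speeds; "joint_torque": joint torques, N m; "position": TCP position; "tool_rot": TCP orientation; "ft_force": force on the tool from outside, world axes, zero at the start; "moment": the same for the moment, N m; "grip_width": finger opening in m; "grip_force": force on a finger pad.
Only numpy, scipy, OpenCV 4.12 (cv2) and the standard library are available. Lean on these libraries where they do the work, as an engineer would, in place of code of your own. Each camera call takes 0.05 s, during which the arm holds its last target. There are 200 camera calls.

## Working session

There is one attempt and no reset: what is moved stays moved. The work goes in short steps, Python scripts to look and compute and a tool call to move; the robot and the scene stay as the last step left them, time stands still between calls to the robot, and variables do not carry over. Pictures are saved under pics/ and viewed, at most 10 in all, crops included, and the job is handed in when it is done.

Besides the shell and the picture viewer there is one more tool, called after "Call:" as name(argument=value, ...) on one line, values as JSON. move_arm: Moves the arm, as the interface text tells. Its arguments: {"type":"object","properties":{"motion":{"type":"string"},"newtons":{"type":"number"}},"required":["motion"]}

```bash
ls; mkdir -p pics
cat > h.py <<'E'
import numpy as np, cv2
from rig import robot
from scipy.spatial.transform import Rotation as R
def snap(n,f):
    m=robot.camera_model(n); p,d=robot.camera(n); cv2.imwrite(f'pics/{f}.png',p[:,:,::-1]); np.savez(f'pics/{f}.npz',d=d,p=p,**{k:np.array(v) for k,v in m.items()}); return p,d,m
E
python3 - <<'E'
from h import *
print(robot.get_obs())
for n in ["scene","top"]:
    p,d,m=snap(n,n); print(m)
E
```

```text
pics
{'time': 0.0, 'q': array([ 9.49509604e-01,  5.28474928e-01,  1.43387738e+00, -8.80110408e-06,
        1.18138907e+00, -1.78486153e-01]), 'joint_velocities': array([-0.00041884,  0.00105258, -0.00029115, -0.00120676,  0.00085877,
       -0.00048503]), 'joint_torque': array([ 6.97074320e-04, -4.40037274e+01, -1.76597339e+01,  6.34125411e-02,
        5.82309254e-02, -1.99384071e-04]), 'position': array([0.26734739, 0.56415737, 0.22957416]), 'tool_rot': array([ 2.19594182e-01,  9.75590714e-01, -9.91181755e-04, -4.14514400e-04]), 'ft_force': array([-0.3374612 , -0.25477166, -0.22645239]), 'moment': array([-0.02376475, -0.04335863, -0.03040097]), 'grip_force': 0.0, 'grip_width': 0.08709130649646864}
{'mtx': array([[489.21227746,   0.        , 285.73108188],
       [  0.        , 489.21227746, 215.91903033],
       [  0.        ,   0.        ,   1.        ]]), 'D': array([-0.0233335,  0.       ,  0.       ,  0.       ,  0.       ]), 'position': array([ 0.75210202, -0.46674062,  1.0899765 ]), 'attitude': array([ 0.96071215,  0.14137536, -0.03370384, -0.23645131])}
{'mtx': array([[536.22961332,   0.        , 265.08225241],
       [  0.        , 536.22961332, 204.34485566],
       [  0.        ,   0.        ,   1.        ]]), 'D': array([-0.05051322,  0.        ,  0.        ,  0.        ,  0.        ]), 'position': array([0.44582293, 0.01712322, 1.52376657]), 'attitude': array([-0.69975877,  0.71245632, -0.03654027,  0.03752948])}
```

View pics/scene.png

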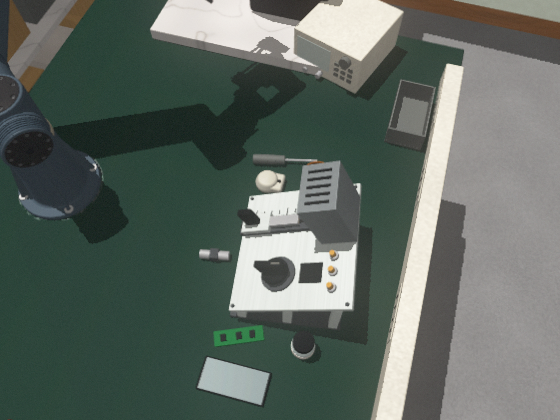

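View pics/top.png

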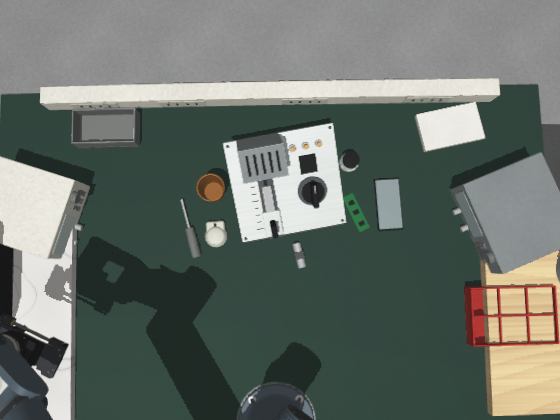

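The views show the jig: deck corners in the top view are about (224,143), (333,124), (345,222) and (244,241). The carriage grip is at (273,228) and the knob at (313,191). The hood is at upper left, and the coupler is in front at (299,255).

```bash
cat >> h.py <<'E'
def cloud(f):
    z=np.load(f'pics/{f}.npz'); d=z['d']; v,u=np.mgrid[:420,:560]
    n=cv2.undistortPoints(np.stack([u,v],-1).reshape(-1,1,2).astype(float),z['mtx'],z['D']).reshape(420,560,2)
    c=np.dstack([n*d[...,None],d]); c[d==0]=np.nan
    return c@R.from_quat(z['attitude']).as_matrix().T+z['position'], z['p']
E
cat > fit.py <<'E'
from h import *
from scipy.optimize import least_squares
def near(P): 
    return P[np.isfinite(P).all(1)]
for f in ["top","scene"]:
    P,img=cloud(f)
    wht=img.min(2)>150
    Q=P.reshape(-1,3); w=wht.reshape(-1)
    ok=w&(Q[:,0]>.4)&(Q[:,0]<.9)&(abs(Q[:,1]+.03)<.25)&(Q[:,2]>.03)&(Q[:,2]<.19)
    Q=Q[ok]
    for _ in range(8):
        A=np.c_[Q[:,:2],np.ones(len(Q))]; s=np.linalg.lstsq(A,Q[:,2],rcond=None)[0]; r=abs(A@s-Q[:,2]); Q=Q[r<max(.004,2*np.median(r))]
    n=np.array([-s[0],-s[1],1]); n/=np.linalg.norm(n)
    print(f,len(Q),"tilt",np.degrees(np.arccos(n[2])),"yaw",np.degrees(np.arctan2(s[1],s[0])),"rms",np.std(Q@n))
    yaw=np.arctan2(s[1],s[0]); M=(R.from_euler('z',yaw)*R.from_euler('y',-np.radians(24))).as_matrix()
    L=Q@M
    (c,sz,a)=cv2.minAreaRect(L[:,:2].astype(np.float32)); print(c,sz,a, np.median(L[:,2]))
    print("pct",np.percentile(L[:,:2],[.3,99.7],axis=0))
E
python3 fit.py
```

```text
top 4663 tilt 23.61286272473326 yaw 10.080328196546644 rms 0.0018245706098585425
(0.6204302906990051, -0.1524749994277954) (0.2887135148048401, 0.27922919392585754) 89.85575866699219 -0.15670121177472643
pct [[ 0.48274203 -0.2954728 ]
 [ 0.75587353 -0.00884909]]
scene 5973 tilt 23.827068493123928 yaw 10.298591728309159 rms 0.0013952807036599678
(0.6188672780990601, -0.15581665933132172) (0.2877977192401886, 0.2799457311630249) 89.25436401367188 -0.15461583004383997
pct [[ 0.47985565 -0.2998756 ]
 [ 0.75480206 -0.01721262]]
```

```bash
cat >> fit.py <<'E'
    ry=np.radians(a-90); Y=yaw+ry/np.cos(np.radians(24)); M2=(R.from_euler('z',Y)*R.from_euler('y',-np.radians(24))).as_matrix()
    O=M@np.array([c[0],c[1],np.median(L[:,2])])-M2[:,0]*.01
    print("yaw",np.degrees(Y),"O",O)
    D=(P.reshape(-1,3)-O)@M2
    C=img.reshape(-1,3).max(1)
    g=(C<90)&(D[:,2]>.055)&(D[:,2]<.085)&(abs(D[:,1]-.055)<.03)&(D[:,0]>-.13)&(D[:,0]<-.02)
    print("grip",g.sum(),D[g].min(0),D[g].max(0),np.median(D[g],0))
    k=(D[:,2]>.048)&(D[:,2]<.07)&(abs(D[:,1]+.065)<.05)&(abs(D[:,0]+.02)<.05)
    r=cv2.minAreaRect(D[k][:,:2].astype(np.float32)); print("bar",k.sum(),r,np.median(D[k],0))
    h=(D[:,2]>.13)&(abs(D[:,0]-.11)<.06)&(abs(D[:,1]-.055)<.09)
    print("hood",np.percentile(D[h],[1,99],axis=0))
E
python3 fit.py
```

```text
top 4663 tilt 23.61286272473326 yaw 10.080328196546644 rms 0.0018245706098585425
(0.6204302906990051, -0.1524749994277954) (0.2887135148048401, 0.27922919392585754) 89.85575866699219 -0.15670121177472643
pct [[ 0.48274203 -0.2954728 ]
 [ 0.75587353 -0.00884909]]
yaw 9.92243640057622 O [ 0.63848285 -0.04133508  0.10513069]
grip 80 [-0.1044231   0.04817846  0.05540374] [-0.06930425  0.06290075  0.0825639 ] [-0.08341162  0.05570946  0.07425206]
bar 157 ((-0.0182665828615427, -0.06537339836359024), (0.01717207208275795, 0.06281150877475739), 86.80402374267578) [-0.0173513  -0.06470046  0.05899435]
hood [[0.07337151 0.00059819 0.13260021]
 [0.15262026 0.10812503 0.14606732]]
scene 5973 tilt 23.827068493123928 yaw 10.298591728309159 rms 0.0013952807036599678
(0.6188672780990601, -0.15581665933132172) (0.2877977192401886, 0.2799457311630249) 89.25436401367188 -0.15461583004383997
pct [[ 0.47985565 -0.2998756 ]
 [ 0.75480206 -0.01721262]]
yaw 9.482391527114753 O [ 0.63697579 -0.04249385  0.10640004]
grip 143 [-0.10592524  0.04746326  0.05515974] [-0.07071456  0.06467976  0.07869218] [-0.08539484  0.05125605  0.07260083]
bar 248 ((-0.019049201160669327, -0.06366086006164551), (0.0166585985571146, 0.06419647485017776), 86.48373413085938) [-0.01669839 -0.06601219  0.05839341]
hood [[0.07279447 0.00164892 0.13086471]
 [0.15183542 0.11064003 0.14270066]]
```

Call:
move_arm(motion="1 -1 -1 -0.3 -0.1;1 -1 -1 -0.3 -0.1;1 -1 -1 -0.3 -0.1;1 -1 -1 -0.3 -0.1;1 -1 -1 -0.3 -0.1;1 -1 -1 -0.3 -0.1;1 -1 -1 -0.3 -0.1;1 -1 -1 -0.3 -0.1")

```text
time: 0.77
position: [0.3653, 0.2932, 0.2917]
tool_rot: [0.067, 0.998, -0.001, 0.001]
ft_force: [-0.9, -0.4, -0.0]
grip_width: 0.0872
grip_force: 0.0
```

```bash
cat >> h.py <<'E'
YAW=np.radians(9.75); O=np.array([.6378,-.0419,.1053])
M=(R.from_euler('z',YAW)*R.from_euler('y',-np.radians(24))).as_matrix()
def go(p,yaw_y=None,deck=True):
    "print tool-axes shift (normalised) to bring TCP to p (deck coords m), and turn so tool y heads along world angle yaw_y (deg)"
    o=robot.get_obs(); T=R.from_quat(o['tool_rot']).as_matrix()
    w=O+M@np.array(p) if deck else np.array(p)
    s=T.T@(w-o['position'])/.2
    y=T[:,1]; a=np.degrees(np.arctan2(y[1],y[0]))
    t=None if yaw_y is None else -((yaw_y-a+90)%180-90)/180
    print('t',round(o['time'],2),'shift',s.round(3),'turn',t,'rows',np.linalg.norm(s)*.2/.0417)
def st():
    o=robot.get_obs(); T=R.from_quat(o['tool_rot']).as_matrix()
    print('t',round(o['time'],2),'pos',o['position'].round(4),'deckTCP',((o['position']-O)@M).round(4),'axes in deck\n',(M.T@T).round(3),'\nF deck',(o['ft_force']@M).round(2),'w',round(o['grip_width'],4),'gf',round(o['grip_force'],2),'q',o['q'].round(3))
E
python3 -c "
from h import *
st(); go([.45,0,.33],99.75,False)"
```

```text
t 0.77 pos [0.3653 0.2932 0.2917] deckTCP [-0.1177  0.3764  0.2565] axes in deck
 [[-0.873  0.274 -0.405]
 [ 0.3    0.954 -0.003]
 [ 0.385 -0.124 -0.914]] 
F deck [-0.84 -0.28  0.36] w 0.0872 gf 0.0 q [ 0.439  0.236  1.731 -0.004  1.172 -0.995]
t 0.77 shift [-0.618 -1.396 -0.187] turn -0.09710448760726283 rows 7.376595939232562
```

Call:
move_arm(motion="1 -0.6 -1 -0.2 -0.1;1 -0.6 -1 -0.2 -0.1;1 -0.6 -1 -0.2 -0.1;1 -0.6 -1 -0.2 -0.1;1 -0.6 -1 -0.2 -0.1;1 -0.6 -1 -0.2 -0.1;1 -0.6 -1 -0.2 -0.1")

```text
time: 1.35
position: [0.4603, 0.079, 0.3317]
tool_rot: [-0.089, 0.996, -0.002, 0.003]
ft_force: [-0.1, 0.9, 0.1]
grip_width: 0.0869
grip_force: 0.0
```

Call:
move_arm(motion="1 -1 0 -1 0;1 -1 0 -1 0;1 -1 0 -1 0;1 -1 0 -1 0;1 -1 0 -1 0;1 -1 0 -1 0;1 -1 0 -1 0;1 -1 0 -1 0")

```text
time: 2.02
position: [0.6575, 0.1229, 0.5337]
tool_rot: [-0.093, 0.996, -0.0, 0.005]
ft_force: [-0.6, 0.6, -0.1]
grip_width: 0.0872
grip_force: 0.0
```

```bash
python3 -c "
from h import *
st()"
```

```text
t 2.02 pos [0.6575 0.1229 0.5337] deckTCP [0.2175 0.1591 0.3721] axes in deck
 [[-0.917 -0.015 -0.398]
 [-0.016  1.    -0.001]
 [ 0.398  0.006 -0.918]] 
F deck [-0.49  0.65  0.12] w 0.0872 gf 0.0 q [ 1.800e-02  4.380e-01  7.890e-01  1.000e-03  1.904e+00 -1.739e+00]
```

Call:
move_arm(motion="1 -1 0 -0.5 0;1 -1 0 -0.5 0;1 -1 0 -0.5 0;1 -1 0 -0.5 0;1 -1 0 -0.5 0;1 -1 0 -0.5 0;1 -1 0 -0.5 0;1 -1 0 -0.5 0")

```text
time: 2.68
position: [0.766, 0.1432, 0.5691]
tool_rot: [-0.093, 0.996, 0.001, 0.014]
ft_force: [-0.0, -0.2, 0.1]
grip_width: 0.0875
grip_force: 0.0
```

```bash
python3 -c "
from h import *
st()"
```

```text
t 2.68 pos [0.766  0.1432 0.5691] deckTCP [0.3327 0.1608 0.3596] axes in deck
 [[-0.925 -0.014 -0.38 ]
 [-0.016  1.     0.   ]
 [ 0.38   0.006 -0.925]] 
F deck [-0.04 -0.22  0.1 ] w 0.0875 gf 0.0 q [ 0.04   0.705  0.22   0.005  2.188 -1.713]
```

Call:
move_arm(motion="1 -1 0 -1 0;1 -1 0 -1 0;1 -1 0 -1 0;1 -1 0 -1 0;1 -1 0 -1 0;1 -1 0 -1 0")

```text
time: 3.18
position: [0.757, 0.1412, 0.5912]
tool_rot: [-0.093, 0.995, 0.002, 0.027]
ft_force: [-0.5, 0.1, -0.1]
grip_width: 0.0869
grip_force: 0.0
```

```bash
python3 -c "
from h import *
st()"
```

```text
t 3.18 pos [0.757  0.1412 0.5912] deckTCP [0.3333 0.1603 0.3835] axes in deck
 [[-0.934 -0.014 -0.356]
 [-0.015  1.     0.001]
 [ 0.356  0.006 -0.935]] 
F deck [-0.48  0.22  0.11] w 0.0869 gf 0.0 q [ 0.037  0.677  0.219  0.01   2.191 -1.714]
```

Call:
move_arm(motion="1 0 0 0 0;1 0 0 0 0;1 0 0 0 0")

```text
time: 3.43
position: [0.7576, 0.1413, 0.5897]
tool_rot: [-0.093, 0.995, 0.002, 0.027]
ft_force: [-0.5, -0.3, -0.4]
grip_width: 0.0872
grip_force: 0.0
```

Call:
move_arm(motion="1 0 0 -1 0;1 0 0 -1 0;1 0 0 -1 0;1 0 0 -1 0;1 0 0 -1 0;1 0 0 -1 0")

```text
time: 3.93
position: [0.6758, 0.1262, 0.688]
tool_rot: [-0.093, 0.995, 0.004, 0.04]
ft_force: [-0.2, 0.6, 0.3]
grip_width: 0.0871
grip_force: 0.0
```

```bash
python3 -c "
from h import *
st()"
```

```text
t 3.93 pos [0.6758 0.1262 0.688 ] deckTCP [0.2973 0.1592 0.5055] axes in deck
 [[-0.943 -0.014 -0.332]
 [-0.015  1.     0.001]
 [ 0.332  0.006 -0.943]] 
F deck [0.08 0.63 0.34] w 0.0871 gf 0.0 q [ 0.017  0.54   0.218  0.018  2.304 -1.727]
```

Call:
move_arm(motion="1 -1 0 0.3 0;1 -1 0 0.3 0;1 -1 0 0.3 0;1 -1 0 0.3 0;1 -1 0 0.3 0;1 -1 0 0.3 0")

```text
time: 4.43
position: [0.7783, 0.1452, 0.581]
tool_rot: [-0.092, 0.994, 0.005, 0.049]
ft_force: [0.3, -0.3, 0.3]
grip_width: 0.0871
grip_force: 0.0
```

Call:
move_arm(motion="1 -1 0 -0.3 0;1 -1 0 -0.3 0;1 -1 0 -0.3 0")

```text
time: 4.68
position: [0.7992, 0.1494, 0.5685]
tool_rot: [-0.092, 0.993, 0.006, 0.067]
ft_force: [-0.5, 0.1, -0.6]
grip_width: 0.087
grip_force: 0.0
```

Call:
move_arm(motion="1 -1 0 -0.6 0;1 -1 0 -0.6 0;1 -1 0 -0.6 0;1 -1 0 -0.6 0;1 -1 0 -0.6 0;1 -1 0 -0.6 0;1 -1 0 -0.6 0;1 -1 0 -0.6 0;1 -1 0 -0.6 0;1 -1 0 -0.6 0;1 -1 0 -0.6 0;1 -1 0 -0.6 0")

```text
time: 5.68
position: [0.8033, 0.1503, 0.5751]
tool_rot: [-0.092, 0.992, 0.007, 0.081]
ft_force: [0.9, -0.4, 0.9]
grip_width: 0.0871
grip_force: 0.0
```

```bash
python3 -c "
from h import *
st()"
```

```text
t 5.68 pos [0.8033 0.1503 0.5751] deckTCP [0.3699 0.1614 0.3496] axes in deck
 [[-0.967 -0.014 -0.254]
 [-0.015  1.     0.002]
 [ 0.254  0.006 -0.967]] 
F deck [ 1.14 -0.51  0.49] w 0.0871 gf 0.0 q [ 0.04   0.703  0.219  0.026  2.059 -1.702]
```

Call:
move_arm(motion="1 -1 0 0 0;1 -1 0 0 0;1 -1 0 0 0")

```text
time: 5.93
position: [0.8377, 0.1567, 0.5397]
tool_rot: [-0.092, 0.991, 0.009, 0.094]
ft_force: [0.2, 0.4, -1.2]
grip_width: 0.087
grip_force: 0.0
```

Call:
move_arm(motion="1 -1 0 0 0;1 -1 0 0 0;1 -1 0 0 0")

```text
time: 6.18
position: [0.8668, 0.1622, 0.5099]
tool_rot: [-0.092, 0.99, 0.01, 0.108]
ft_force: [-0.1, -0.8, -0.0]
grip_width: 0.0869
grip_force: 0.0
```

Call:
move_arm(motion="1 -1 0 -0.4 0;1 -1 0 -0.4 0;1 -1 0 -0.4 0")

```text
time: 6.43
position: [0.872, 0.1633, 0.5207]
tool_rot: [-0.092, 0.988, 0.012, 0.127]
ft_force: [-0.0, 0.8, -0.4]
grip_width: 0.087
grip_force: 0.0
```

Call:
move_arm(motion="1 -1 0 -0.4 0;1 -1 0 -0.4 0;1 -1 0 -0.4 0")

```text
time: 6.68
position: [0.8766, 0.1643, 0.5306]
tool_rot: [-0.092, 0.985, 0.013, 0.143]
ft_force: [-0.3, 0.1, -0.6]
grip_width: 0.0867
grip_force: 0.0
```

Call:
move_arm(motion="1 -1 0 -0.4 0;1 -1 0 -0.4 0;1 -1 0 -0.4 0")

```text
time: 6.93
position: [0.8804, 0.1649, 0.5405]
tool_rot: [-0.091, 0.983, 0.014, 0.158]
ft_force: [-0.5, 0.3, 0.7]
grip_width: 0.0871
grip_force: 0.0
```

Call:
move_arm(motion="1 -1 0 -0.4 0;1 -1 0 -0.4 0;1 -1 0 -0.4 0")

```text
time: 7.18
position: [0.8828, 0.1654, 0.5529]
tool_rot: [-0.091, 0.98, 0.016, 0.174]
ft_force: [0.9, 0.1, 1.2]
grip_width: 0.087
grip_force: 0.0
```

Call:
move_arm(motion="1 -1 0 -0.4 0;1 -1 0 -0.4 0;1 -1 0 -0.4 0")

```text
time: 7.43
position: [0.8839, 0.1657, 0.5674]
tool_rot: [-0.091, 0.978, 0.017, 0.189]
ft_force: [0.1, 0.6, -0.4]
grip_width: 0.0875
grip_force: 0.0
```

```bash
python3 -c "
from h import *
st()"
```

```text
t 7.43 pos [0.8839 0.1657 0.5674] deckTCP [0.4416 0.1629 0.3092] axes in deck
 [[-0.999 -0.014 -0.036]
 [-0.014  1.     0.005]
 [ 0.036  0.006 -0.999]] 
F deck [ 0.06  0.54 -0.44] w 0.0875 gf 0.0 q [ 0.044  0.736  0.218  0.054  1.808 -1.69 ]
```

Call:
move_arm(motion="1 -1 0 -0.4 0;1 -1 0 -0.4 0;1 -1 0 -0.4 0")

```text
time: 7.68
position: [0.8837, 0.1657, 0.5834]
tool_rot: [-0.091, 0.974, 0.019, 0.205]
ft_force: [0.6, -0.3, -0.1]
grip_width: 0.0868
grip_force: 0.0
```

```bash
python3 -c "
from h import *
st(); go([-.088,.055,.16],99.75)"
```

```text
t 7.68 pos [0.8837 0.1657 0.5834] deckTCP [0.448  0.1629 0.3239] axes in deck
 [[-1.    -0.014 -0.004]
 [-0.014  1.     0.006]
 [ 0.004  0.006 -1.   ]] 
F deck [ 0.46 -0.45 -0.34] w 0.0868 gf 0.0 q [ 0.042  0.72   0.218  0.059  1.791 -1.689]
t 7.68 shift [ 2.684 -0.506  0.827] turn 0.004877007701198326 rows 13.687719852650785
```

Call:
move_arm(motion="1 1 -0.25 0 0;1 1 -0.25 0 0;1 1 -0.25 0 0;1 1 -0.25 0 0;1 1 -0.25 0 0;1 1 -0.25 0 0")

```text
time: 8.18
position: [0.7067, 0.0816, 0.4983]
tool_rot: [-0.09, 0.975, 0.019, 0.2]
ft_force: [1.1, 1.0, -0.1]
grip_width: 0.0869
grip_force: 0.0
```

Call:
move_arm(motion="1 1 -0.25 0 0.004;1 1 -0.25 0 0.004;1 1 -0.25 0 0.004;1 1 -0.25 0 0.004;1 1 -0.25 0 0.004;1 1 -0.25 0 0.004")

```text
time: 8.68
position: [0.5321, 0.0003, 0.4146]
tool_rot: [-0.083, 0.977, 0.022, 0.196]
ft_force: [-0.9, 0.1, -1.3]
grip_width: 0.0869
grip_force: 0.0
```

```bash
python3 -c "
from h import *
st(); go([-.088,.055,.16],99.75)"
```

```text
t 8.68 pos [5.321e-01 3.000e-04 4.146e-01] deckTCP [0.0371 0.0595 0.322 ] axes in deck
 [[-1.     0.003 -0.022]
 [ 0.003  1.     0.011]
 [ 0.022  0.011 -1.   ]] 
F deck [-1.36  0.22 -0.81] w 0.0869 gf 0.0 q [-0.321  0.06   1.663  0.219  1.079 -2.132]
t 8.68 shift [ 0.608 -0.033  0.823] turn 0.0005702707150503114 rows 4.9101042326847955
```

Call:
move_arm(motion="1 0.6 -0.03 0 0;1 0.6 -0.03 0 0;1 0.6 -0.03 0.4 0;1 0.6 -0.03 0.8 0;1 0.6 -0.03 0.8 0;1 0.6 -0.03 0.8 0;1 0.6 -0.03 0.8 0;1 0.6 -0.03 0.8 0;1 0.6 -0.03 0.8 0")

```text
time: 9.43
position: [0.4992, -0.0134, 0.2286]
tool_rot: [-0.085, 0.975, 0.02, 0.205]
ft_force: [0.1, 0.2, 1.5]
grip_width: 0.087
grip_force: 0.0
```

Run:
```python
from h import *
st(); go([-.088,.055,.05],99.75)
snap("wrist","w1")
P,img=cloud("w1")
D=(P.reshape(-1,3)-O)@M; C=img.reshape(-1,3).max(1)
g=(C<90)&(D[:,2]>.055)&(D[:,2]<.085)&(abs(D[:,1]-.055)<.03)&(D[:,0]>-.13)&(D[:,0]<-.02)
print("grip",g.sum(),np.percentile(D[g],[1,50,99],axis=0) if g.any() else 0)
```

```text
t 9.43 pos [ 0.4992 -0.0134  0.2286] deckTCP [-0.0702  0.0516  0.1663] axes in deck
 [[-1.    -0.002 -0.003]
 [-0.002  1.     0.005]
 [ 0.003  0.005 -1.   ]] 
F deck [0.7  0.18 1.29] w 0.087 gf 0.0 q [-0.386  0.25   2.036  0.436  0.541 -2.471]
t 9.43 shift [0.087 0.014 0.582] turn 0.0013293312524320791 rows 2.821992141851009
grip 756 [[-0.10558917  0.04973272  0.05780638]
 [-0.09065775  0.05728378  0.0754885 ]
 [-0.07293889  0.06514317  0.07729371]]
```

View pics/w1.png

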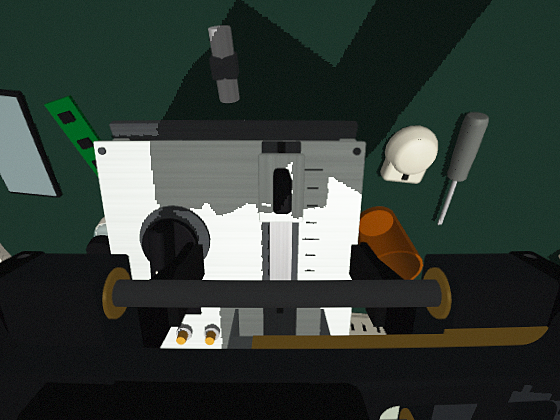

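The wrist view shows the grip top at (282,190) between the open fingers, and the knob at (175,238). The measured grip centre is deck x −89, y 57 mm.

Call:
move_arm(motion="1 0.09 0.025 0 0;1 0.09 0.025 0 0;1 0.09 0.025 0.1 0;1 0.09 0.025 0.2 0;1 0.09 0.025 0.3 0;1 0.09 0.025 0.3 0")

```text
time: 9.98
position: [0.5064, -0.0068, 0.1651]
tool_rot: [-0.084, 0.975, 0.02, 0.205]
ft_force: [-0.4, -0.2, -0.3]
grip_width: 0.0869
grip_force: 0.0
```

Run:
```python
from h import *
st(); go([-.089,.057,.039],99.75)
```

```text
t 9.98 pos [ 0.5064 -0.0068  0.1651] deckTCP [-0.0886  0.0568  0.1049] axes in deck
 [[-1.    -0.001 -0.004]
 [-0.002  1.     0.005]
 [ 0.004  0.005 -1.   ]] 
F deck [-0.55 -0.14 -0.12] w 0.0869 gf 0.0 q [-0.363  0.393  2.093  0.635  0.361 -2.671]
t 9.98 shift [ 0.001 -0.001  0.33 ] turn 0.001121734342714594 rows 1.5805527868210438
```

Call:
move_arm(motion="1 0 0 0 0.46;1 0 0 0 0.46;1 0 0 0 0.46;1 0 0 0 0.46;1 0 0 0 0.46;1 0 0 0 0.46;1 0 0 0 0.46;1 0 0 0 0.46;1 0 0 0 0.46;1 0 0 0 0.46;1 0 0 0 0.46;1 0 0 0 0.46")

```text
time: 10.98
position: [0.506, -0.0069, 0.1677]
tool_rot: [0.583, 0.786, 0.151, 0.142]
ft_force: [0.4, 0.4, 0.5]
grip_width: 0.0874
grip_force: 0.0
```

Call:
move_arm(motion="1 0 0 0 0.46;1 0 0 0 0.46;1 0 0 0 0.46;1 0 0 0 0.46;1 0 0 0 0.46;1 0 0 0 0.46;1 0 0 0 0.46;1 0 0 0 0.46;1 0 0 0 0.46;1 0 0 0 0.46;1 0 0 0 0.46;1 0 0 0 0.46")

```text
time: 11.98
position: [0.506, -0.007, 0.1677]
tool_rot: [0.957, 0.204, 0.207, 0.006]
ft_force: [-0.7, -0.8, 0.2]
grip_width: 0.0871
grip_force: 0.0
```

Call:
move_arm(motion="1 0 0 0 0.081;1 0 0 0 0.081;1 0 0 0 0.081;1 0 0 0 0.081")

```text
time: 12.32
position: [0.5057, -0.0069, 0.1669]
tool_rot: [0.975, 0.085, 0.206, -0.019]
ft_force: [-0.7, 0.4, 0.4]
grip_width: 0.0868
grip_force: 0.0
```

Run:
```python
from h import *
st(); go([-.089,.057,.039],99.75)
```

```text
t 12.32 pos [ 0.5057 -0.0069  0.1669] deckTCP [-0.0885  0.0569  0.1068] axes in deck
 [[ 1.     0.002 -0.002]
 [ 0.002 -1.     0.004]
 [-0.002 -0.004 -1.   ]] 
F deck [-0.42  0.5   0.61] w 0.0868 gf 0.0 q [-0.363  0.388  2.095  0.633  0.362  0.472]
t 12.32 shift [-0.002  0.001  0.339] turn 0.0011789483892698626 rows 1.6262687052087514
```

Call:
move_arm(motion="1 0 0 0.17 0;1 0 0 0.34 0;1 0 0 0.34 0;1 0 0 0.34 0;1 0 0 0.34 0;1 0 0 0.34 0")

```text
time: 12.82
position: [0.5317, -0.0016, 0.1042]
tool_rot: [0.975, 0.084, 0.205, -0.02]
ft_force: [-0.2, -0.8, -0.1]
grip_width: 0.0869
grip_force: 0.0
```

Run:
```python
from h import *
st(); go([-.089,.057,.039],99.75)
```

```text
t 12.82 pos [ 0.5317 -0.0016  0.1042] deckTCP [-0.0898  0.0577  0.0387] axes in deck
 [[ 1.     0.    -0.004]
 [ 0.    -1.     0.005]
 [-0.004 -0.005 -1.   ]] 
F deck [-0.32 -0.75  0.02] w 0.0869 gf 0.0 q [-0.328  0.554  2.082  0.97   0.241  0.153]
t 12.82 shift [ 0.004  0.004 -0.001] turn 0.0006960602615499233 rows 0.026257309129026643
```

Call:
move_arm(motion="-1 0 0 0 0;-1 0 0 0 0;-1 0 0 0 0;-1 0 0 0 0;-1 0 0 0 0;-1 0 0 0 0;-1 0 0 0 0;-1 0 0 0 0", newtons=40)

```text
time: 13.48
position: [0.5316, -0.0015, 0.1022]
tool_rot: [0.975, 0.083, 0.204, -0.021]
ft_force: [0.6, -0.1, 0.1]
grip_width: 0.0417
grip_force: 0.0
```

Run:
```python
from h import *
st()
```

```text
t 13.48 pos [ 0.5316 -0.0015  0.1022] deckTCP [-0.0906  0.0578  0.037 ] axes in deck
 [[ 1.    -0.002 -0.006]
 [-0.002 -1.     0.006]
 [-0.006 -0.006 -1.   ]] 
F deck [ 0.61 -0.18 -0.13] w 0.0417 gf 0.0 q [-0.327  0.558  2.082  0.973  0.24   0.151]
```

Call:
move_arm(motion="-1 0 0 0 0;-1 0 0 0 0;-1 0 0 0 0;-1 0 0 0 0;-1 0 0 0 0;-1 0 0 0 0")

```text
time: 13.98
position: [0.5318, -0.0025, 0.1022]
tool_rot: [0.975, 0.083, 0.204, -0.019]
ft_force: [-1.2, -3.7, -2.3]
grip_width: 0.0158
grip_force: 40.0
```

Run:
```python
from h import *
st()
```

```text
t 13.98 pos [ 0.5318 -0.0025  0.1022] deckTCP [-0.0906  0.0568  0.037 ] axes in deck
 [[ 1.    -0.002 -0.006]
 [-0.002 -1.     0.003]
 [-0.006 -0.003 -1.   ]] 
F deck [-2.63 -3.44 -1.36] w 0.0158 gf 39.98 q [-0.328  0.558  2.082  0.973  0.238  0.151]
```

Call:
move_arm(motion="-1 0.07 0.005 0 0;-1 0.14 0.005 -0.001 0;-1 0.21 0.005 -0.001 0;-1 0.28 0.005 -0.002 0;-1 0.34 0.005 -0.002 0;-1 0.38 0.005 -0.002 0;-1 0.4 0.005 -0.002 0;-1 0.4 0.005 -0.002 0;-1 0.4 0.005 -0.002 0")

```text
time: 14.73
position: [0.6019, 0.0094, 0.1339]
tool_rot: [0.976, 0.083, 0.202, -0.02]
ft_force: [-4.6, -4.0, -0.2]
grip_width: 0.0155
grip_force: 40.0
```

Run:
```python
from h import *
st()
```

```text
t 14.73 pos [0.6019 0.0094 0.1339] deckTCP [-0.0128  0.0566  0.037 ] axes in deck
 [[ 1.    -0.001 -0.009]
 [-0.001 -1.     0.006]
 [-0.009 -0.006 -1.   ]] 
F deck [-4.86 -3.19  1.99] w 0.0155 gf 39.99 q [-0.256  0.542  1.888  0.481  0.377  0.724]
```

Call:
move_arm(motion="-1 0.01 0 0 0;-1 0.02 0 0 0;-1 0.03 0 0 0;-1 0.04 0 0 0")

```text
time: 15.07
position: [0.6073, 0.0103, 0.1363]
tool_rot: [0.976, 0.084, 0.201, -0.02]
ft_force: [-10.0, -7.8, 1.5]
grip_width: 0.0157
grip_force: 40.0
```

Call:
move_arm(motion="-1 0.005 0 0 0;-1 0.01 0 0 0;-1 0.015 0 0 0")

```text
time: 15.32
position: [0.61, 0.0108, 0.1375]
tool_rot: [0.976, 0.084, 0.201, -0.02]
ft_force: [-9.9, -7.0, 1.2]
grip_width: 0.0157
grip_force: 40.0
```

Call:
move_arm(motion="-1 0.005 0 0 0;-1 0.01 0 0 0")

```text
time: 15.48
position: [0.6117, 0.0111, 0.1383]
tool_rot: [0.976, 0.084, 0.201, -0.02]
ft_force: [-9.7, -7.8, 0.3]
grip_width: 0.0162
grip_force: 40.0
```

Run:
```python
from h import *
st()
```

```text
t 15.48 pos [0.6117 0.0111 0.1383] deckTCP [-0.0019  0.0566  0.037 ] axes in deck
 [[ 1.    -0.    -0.013]
 [-0.    -1.     0.007]
 [-0.013 -0.007 -1.   ]] 
F deck [-9.82 -6.06  4.75] w 0.0162 gf 39.99 q [-0.247  0.543  1.858  0.438  0.403  0.777]
```

Call:
move_arm(motion="-1 0.005 0.004 0 0;-1 0.01 0.004 0 0")

```text
time: 15.65
position: [0.613, 0.0112, 0.1389]
tool_rot: [0.976, 0.084, 0.2, -0.021]
ft_force: [-11.1, -5.4, 1.3]
grip_width: 0.0157
grip_force: 40.0
```

Call:
move_arm(motion="-1 0.005 0.002 0 0;-1 0.01 0.002 0 0")

```text
time: 15.82
position: [0.6146, 0.0115, 0.1396]
tool_rot: [0.976, 0.084, 0.2, -0.021]
ft_force: [-10.5, -3.2, 2.8]
grip_width: 0.0158
grip_force: 40.0
```

Run:
```python
from h import *
st()
```

```text
t 15.82 pos [0.6146 0.0115 0.1396] deckTCP [0.0013 0.0566 0.037 ] axes in deck
 [[ 1.    -0.    -0.015]
 [ 0.    -1.     0.009]
 [-0.015 -0.009 -1.   ]] 
F deck [-8.83 -1.38  7.05] w 0.0158 gf 40.01 q [-0.246  0.543  1.849  0.428  0.414  0.789]
```

Call:
move_arm(motion="-1 0.005 0 -0.003 0;-1 0.01 0 -0.003 0")

```text
time: 15.98
position: [0.616, 0.0118, 0.1403]
tool_rot: [0.976, 0.084, 0.199, -0.021]
ft_force: [-8.9, -4.1, -1.1]
grip_width: 0.0158
grip_force: 40.0
```

Call:
move_arm(motion="-1 0.005 0 -0.002 0;-1 0.01 0 -0.002 0")

```text
time: 16.15
position: [0.6176, 0.012, 0.141]
tool_rot: [0.976, 0.084, 0.199, -0.021]
ft_force: [-7.7, -3.9, -5.0]
grip_width: 0.0155
grip_force: 40.0
```

Run:
```python
from h import *
st()
```

```text
t 16.15 pos [0.6176 0.012  0.141 ] deckTCP [0.0047 0.0566 0.037 ] axes in deck
 [[ 1.    -0.    -0.016]
 [ 0.    -1.     0.009]
 [-0.016 -0.009 -1.   ]] 
F deck [-9.59 -2.55 -1.24] w 0.0155 gf 40.0 q [-0.243  0.544  1.839  0.416  0.422  0.804]
```

Sliding force is steady at about 9.5 N, so no touch yet (carriage at about 6 mm).

Call:
move_arm(motion="-1 0.005 0 0 0;-1 0.01 0 0 0")

```text
time: 16.32
position: [0.6194, 0.0123, 0.1419]
tool_rot: [0.976, 0.084, 0.199, -0.021]
ft_force: [-7.7, -3.8, -4.6]
grip_width: 0.0154
grip_force: 40.0
```

Call:
move_arm(motion="-1 0.005 0 0 0;-1 0.01 0 0 0")

```text
time: 16.48
position: [0.6212, 0.0127, 0.1427]
tool_rot: [0.976, 0.084, 0.199, -0.021]
ft_force: [-9.0, -4.6, -3.7]
grip_width: 0.0159
grip_force: 40.0
```

Run:
```python
from h import *
st()
```

```text
t 16.48 pos [0.6212 0.0127 0.1427] deckTCP [0.0087 0.0566 0.037 ] axes in deck
 [[ 1.    -0.    -0.016]
 [ 0.    -1.     0.009]
 [-0.016 -0.009 -1.   ]] 
F deck [-10.36  -3.05   0.6 ] w 0.0159 gf 40.0 q [-0.24   0.544  1.829  0.405  0.43   0.818]
```

Call:
move_arm(motion="-1 0.005 0 0 0;-1 0.01 0 0 0")

```text
time: 16.65
position: [0.623, 0.0129, 0.1435]
tool_rot: [0.976, 0.084, 0.199, -0.021]
ft_force: [-8.5, -4.8, -3.8]
grip_width: 0.0158
grip_force: 40.0
```

Call:
move_arm(motion="-1 0.005 0 -0.001 0;-1 0.01 0 -0.001 0")

```text
time: 16.82
position: [0.6247, 0.0132, 0.1442]
tool_rot: [0.976, 0.084, 0.199, -0.021]
ft_force: [-8.2, -3.2, -6.0]
grip_width: 0.016
grip_force: 40.0
```

Run:
```python
from h import *
st()
```

```text
t 16.82 pos [0.6247 0.0132 0.1442] deckTCP [0.0125 0.0565 0.037 ] axes in deck
 [[ 1.    -0.    -0.017]
 [-0.    -1.     0.009]
 [-0.017 -0.009 -1.   ]] 
F deck [-10.36  -1.77  -1.98] w 0.016 gf 40.0 q [-0.237  0.545  1.819  0.395  0.439  0.831]
```

Call:
move_arm(motion="-1 0.005 0 0 0;-1 0.01 0 0 0")

```text
time: 16.98
position: [0.6265, 0.0135, 0.145]
tool_rot: [0.976, 0.084, 0.199, -0.021]
ft_force: [-8.4, -3.5, -4.4]
grip_width: 0.0158
grip_force: 40.0
```

Call:
move_arm(motion="-1 0.005 0 0 0;-1 0.01 0 0 0")

```text
time: 17.15
position: [0.6283, 0.0138, 0.1458]
tool_rot: [0.976, 0.084, 0.199, -0.021]
ft_force: [-8.0, -4.2, -5.4]
grip_width: 0.0162
grip_force: 40.0
```

Run:
```python
from h import *
st()
```

```text
t 17.15 pos [0.6283 0.0138 0.1458] deckTCP [0.0165 0.0565 0.037 ] axes in deck
 [[ 1.    -0.    -0.017]
 [ 0.    -1.     0.009]
 [-0.017 -0.009 -1.   ]] 
F deck [-10.1   -2.81  -1.46] w 0.0162 gf 40.0 q [-0.234  0.545  1.809  0.385  0.446  0.844]
```

Call:
move_arm(motion="-1 0.005 0 0 0;-1 0.01 0 0 0")

```text
time: 17.32
position: [0.63, 0.0141, 0.1466]
tool_rot: [0.976, 0.084, 0.199, -0.021]
ft_force: [-10.7, -5.2, -5.3]
grip_width: 0.0158
grip_force: 40.0
```

Run:
```python
from h import *
st()
```

```text
t 17.32 pos [0.63   0.0141 0.1466] deckTCP [0.0185 0.0565 0.037 ] axes in deck
 [[ 1.     0.    -0.017]
 [ 0.    -1.     0.009]
 [-0.017 -0.009 -1.   ]] 
F deck [-12.58  -3.3   -0.24] w 0.0158 gf 40.0 q [-0.233  0.546  1.804  0.381  0.451  0.85 ]
```

Call:
move_arm(motion="-1 0.005 0 0 0")

```text
time: 17.4
position: [0.63, 0.0142, 0.1466]
tool_rot: [0.976, 0.085, 0.198, -0.021]
ft_force: [-12.0, -8.1, -3.2]
grip_width: 0.016
grip_force: 40.0
```

Run:
```python
from h import *
st()
```

```text
t 17.4 pos [0.63   0.0142 0.1466] deckTCP [0.0184 0.0566 0.037 ] axes in deck
 [[ 1.     0.001 -0.019]
 [ 0.001 -1.     0.009]
 [-0.019 -0.009 -1.   ]] 
F deck [-13.39  -5.92   2.43] w 0.016 gf 40.0 q [-0.233  0.546  1.803  0.377  0.453  0.853]
```

Call:
move_arm(motion="-1 0.005 0 0 0;-1 0.01 0 -0.001 0;-1 0.015 0 -0.001 0")

```text
time: 17.65
position: [0.6313, 0.0144, 0.1472]
tool_rot: [0.977, 0.085, 0.196, -0.022]
ft_force: [-13.4, -7.7, -4.2]
grip_width: 0.0162
grip_force: 40.0
```

Run:
```python
from h import *
st()
```

```text
t 17.65 pos [0.6313 0.0144 0.1472] deckTCP [0.0199 0.0566 0.037 ] axes in deck
 [[ 1.     0.001 -0.021]
 [ 0.001 -1.     0.01 ]
 [-0.021 -0.01  -1.   ]] 
F deck [-14.99  -5.35   2.12] w 0.0162 gf 40.0 q [-0.231  0.546  1.797  0.369  0.46   0.863]
```

Call:
move_arm(motion="-1 0.005 0 -0.001 0;-1 0.009 0 -0.001 0")

```text
time: 17.82
position: [0.6324, 0.0146, 0.1477]
tool_rot: [0.977, 0.085, 0.196, -0.022]
ft_force: [-13.7, -8.8, -4.2]
grip_width: 0.0161
grip_force: 40.0
```

Run:
```python
from h import *
st()
```

```text
t 17.82 pos [0.6324 0.0146 0.1477] deckTCP [0.0211 0.0566 0.037 ] axes in deck
 [[ 1.     0.001 -0.023]
 [ 0.001 -1.     0.01 ]
 [-0.023 -0.01  -1.   ]] 
F deck [-15.44  -6.32   2.29] w 0.0161 gf 39.99 q [-0.23   0.547  1.793  0.365  0.464  0.868]
```

Call:
move_arm(motion="-1 -0.005 0.002 -0.001 0;-1 -0.008 0.004 -0.001 0")

```text
time: 17.98
position: [0.6325, 0.0145, 0.1478]
tool_rot: [0.977, 0.084, 0.197, -0.022]
ft_force: [-6.4, 0.2, -7.8]
grip_width: 0.0155
grip_force: 40.0
```

Run:
```python
from h import *
st()
```

```text
t 17.98 pos [0.6325 0.0145 0.1478] deckTCP [0.0212 0.0565 0.0371] axes in deck
 [[ 1.    -0.001 -0.02 ]
 [-0.001 -1.     0.011]
 [-0.02  -0.011 -1.   ]] 
F deck [-8.89  1.28 -4.59] w 0.0155 gf 40.0 q [-0.231  0.546  1.795  0.372  0.462  0.861]
```

Call:
move_arm(motion="-1 -0.005 -0.001 0.002 0;0 -0.005 -0.001 0.002 0;0.3 -0.005 -0.001 0.002 0;0.3 -0.005 -0.001 0.002 0;0.3 -0.005 -0.001 0.002 0;0.3 -0.005 -0.001 0.002 0;0.3 -0.005 -0.001 0.002 0;0.3 -0.005 -0.001 0.002 0")

```text
time: 18.65
position: [0.6383, 0.0138, 0.1517]
tool_rot: [0.975, 0.083, 0.204, -0.02]
ft_force: [0.3, 0.4, -1.0]
grip_width: 0.0526
grip_force: 0.0
```

Run:
```python
from h import *
st(); go([.02,.057,.14],99.75)
```

```text
t 18.65 pos [0.6383 0.0138 0.1517] deckTCP [0.028  0.0548 0.0383] axes in deck
 [[ 1.    -0.001 -0.005]
 [-0.001 -1.     0.006]
 [-0.005 -0.006 -1.   ]] 
F deck [-0.07  0.36 -1.06] w 0.0526 gf 0.0 q [-0.23   0.545  1.789  0.378  0.454  0.859]
t 18.65 shift [-0.043 -0.014 -0.508] turn 0.00034022459292025865 rows 2.4468300948549873
```

Call:
move_arm(motion="0.3 -0.04 -0.014 -0.05 0;0.3 -0.04 -0.014 -0.2 0;0.3 -0.04 -0.014 -0.35 0;0.3 -0.04 -0.014 -0.5 0;1 -0.3 -0.014 -0.5 0;1 -0.3 -0.014 -0.5 0;1 -0.3 -0.014 -0.5 0;1 -0.3 -0.014 -0.5 0")

```text
time: 19.32
position: [0.5432, -0.0001, 0.2194]
tool_rot: [0.975, 0.083, 0.204, -0.02]
ft_force: [1.2, 1.0, 0.2]
grip_width: 0.0753
grip_force: 0.0
```

Run:
```python
from h import *
st(); snap("wrist","w2"); snap("scene","s2"); snap("top","t2")
for f,ref in (("w2","w1"),("s2","scene"),("t2","top")):
  for ff in (ref,f):
    P,img=cloud(ff)
    D=(P.reshape(-1,3)-O)@M; C=img.reshape(-1,3).max(1)
    g=(C<90)&(D[:,2]>.055)&(D[:,2]<.078)&(abs(D[:,1]-.055)<.015)&(D[:,0]>-.13)&(D[:,0]<.06)
    print(ff,"grip",g.sum(),np.percentile(D[g],[1,50,99],axis=0).round(4).tolist() if g.any() else 0)
```

```text
t 19.32 pos [ 5.432e-01 -1.000e-04  2.194e-01] deckTCP [-0.0323  0.0572  0.1393] axes in deck
 [[ 1.    -0.002 -0.005]
 [-0.002 -1.     0.005]
 [-0.005 -0.005 -1.   ]] 
F deck [ 1.31  0.78 -0.42] w 0.0753 gf 0.0 q [-0.315  0.322  1.951  0.387  0.534  0.785]
w1 grip 756 [[-0.1056, 0.0497, 0.0578], [-0.0907, 0.0573, 0.0755], [-0.0729, 0.0651, 0.0773]]
w2 grip 978 [[0.0073, 0.0495, 0.0717], [0.0244, 0.0568, 0.0755], [0.0402, 0.0649, 0.0773]]
scene grip 137 [[-0.1044, 0.0477, 0.0554], [-0.0857, 0.0509, 0.0726], [-0.0711, 0.0632, 0.0777]]
s2 grip 115 [[0.007, 0.0474, 0.0555], [0.0216, 0.0502, 0.0736], [0.0381, 0.0611, 0.0776]]
top grip 72 [[-0.1033, 0.0484, 0.0559], [-0.0815, 0.0558, 0.0732], [-0.0693, 0.0629, 0.0776]]
t2 grip 78 [[0.0092, 0.048, 0.0558], [0.0283, 0.0549, 0.0733], [0.0423, 0.0627, 0.0776]]
```

View pics/w2.png

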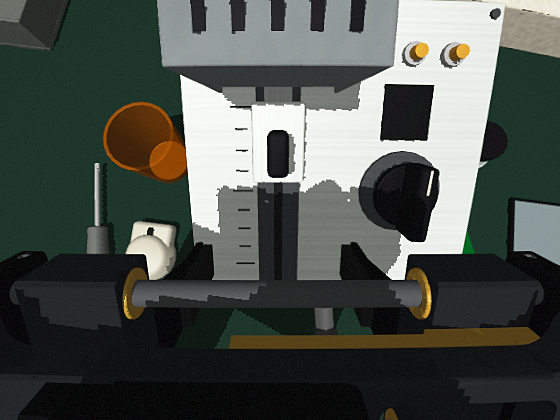

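The view shows the carriage in at (278,150), with its nose under the hood and the fingers clear. The knob is at (400,195), with its bar roughly along the slope. The camera displacement (about 112 mm) matches the held position.

Run:
```python
from h import *
for f in ("w2","s2","t2"):
    P,img=cloud(f); D=(P.reshape(-1,3)-O)@M
    k=(D[:,2]>.056)&(D[:,2]<.066)&(abs(D[:,1]+.065)<.05)&(abs(D[:,0]+.02)<.05)
    r=cv2.minAreaRect(D[k][:,:2].astype(np.float32)); print("bar",k.sum(),r,np.median(D[k],0))
go([-.02,-.065,.11],99.75)
```

```text
bar 1392 ((-0.01965275965631008, -0.06174454092979431), (0.016156379133462906, 0.06315670162439346), 86.34074401855469) [-0.0170174  -0.06108942  0.05969522]
bar 199 ((-0.020694464445114136, -0.06383758783340454), (0.015515446662902832, 0.06436440348625183), 86.7160415649414) [-0.0183081  -0.06452369  0.06046905]
bar 115 ((-0.017067743465304375, -0.06494458019733429), (0.015558859333395958, 0.0606255829334259), 86.26445007324219) [-0.01466203 -0.06498351  0.05929883]
t 19.47 shift [0.052 0.608 0.14 ] turn 0.0003076910426765759 rows 3.003729503623775
```

Call:
move_arm(motion="1 0.055 0.6 0 0.02;1 0.055 0.6 0 0.02;1 0.055 0.6 0.07 0.02;1 0.055 0.6 0.14 0.02;1 0.055 0.6 0.14 0.02;1 0.055 0.6 0.14 0.02;1 0.055 0.6 0.14 0.02")

```text
time: 20.05
position: [0.585, -0.1134, 0.1968]
tool_rot: [0.977, 0.053, 0.203, -0.027]
ft_force: [-0.6, 0.4, 0.8]
grip_width: 0.0867
grip_force: 0.0
```

Run:
```python
from h import *
st(); go([-.0195,-.0635,.036],96.15)
```

```text
t 20.05 pos [ 0.585  -0.1134  0.1968] deckTCP [-0.0214 -0.0616  0.1097] axes in deck
 [[ 0.998 -0.063 -0.007]
 [-0.063 -0.998  0.007]
 [-0.007 -0.007 -1.   ]] 
F deck [-0.18  0.49  0.95] w 0.0867 gf 0.0 q [-0.512  0.433  1.833  0.471  0.606  0.597]
t 20.05 shift [0.013 0.012 0.368] turn 0.0024352039413088277 rows 1.7685187592849219
```

Call:
move_arm(motion="1 0.013 0.012 0.12 0;1 0.013 0.012 0.24 0;1 0.013 0.012 0.36 0;1 0.013 0.012 0.36 0;1 0.013 0.012 0.36 0")

```text
time: 20.47
position: [0.6158, -0.1097, 0.1317]
tool_rot: [0.977, 0.053, 0.202, -0.028]
ft_force: [-0.2, 0.5, 0.4]
grip_width: 0.0868
grip_force: 0.0
```

Call:
move_arm(motion="-1 0 0 0 0;-1 0 0 0 0;-1 0 0 0 0;-1 0 0 0 0;-1 0 0 0 0;-1 0 0 0 0;-1 0 0 0 0;-1 0 0 0 0;-1 0 0 0 0;-1 0 0 0 0;-1 0 0 0 0;-1 0 0 0 0", newtons=30)

```text
time: 21.47
position: [0.6162, -0.1103, 0.1319]
tool_rot: [0.977, 0.052, 0.203, -0.028]
ft_force: [3.4, 2.8, 1.9]
grip_width: 0.0158
grip_force: 30.0
```

Run:
```python
from h import *
st()
```

```text
t 21.47 pos [ 0.6162 -0.1103  0.1319] deckTCP [-0.0192 -0.0637  0.0377] axes in deck
 [[ 0.998 -0.065 -0.006]
 [-0.065 -0.998  0.009]
 [-0.007 -0.008 -1.   ]] 
F deck [4.32 2.19 0.21] w 0.0158 gf 30.0 q [-0.477  0.574  1.813  0.558  0.489  0.525]
```

Call:
move_arm(motion="-1 0 0 0.015 0;-1 0 0 0.03 0;-1 0 0 0.045 0;-1 0 0 0.055 0;-1 0 0 0.055 0", newtons=45)

```text
time: 21.88
position: [0.6196, -0.1097, 0.1244]
tool_rot: [0.977, 0.053, 0.204, -0.027]
ft_force: [-13.9, 2.9, 24.0]
grip_width: 0.0156
grip_force: 45.0
```

Run:
```python
from h import *
st()
```

```text
t 21.88 pos [ 0.6196 -0.1097  0.1244] deckTCP [-0.0191 -0.0638  0.0294] axes in deck
 [[ 0.998 -0.063 -0.005]
 [-0.063 -0.998  0.007]
 [-0.005 -0.007 -1.   ]] 
F deck [-2.29  5.25 27.29] w 0.0156 gf 45.01 q [-0.473  0.59   1.811  0.572  0.474  0.511]
```

Call:
move_arm(motion="-1 0 0 0 0.035;-1 0 0 0 0.07;-1 0 0 0 0.105;-1 0 0 0 0.14;-1 0 0 0 0.175;-1 0 0 0 0.2;-1 0 0 0 0.2")

```text
time: 22.47
position: [0.6195, -0.1105, 0.1242]
tool_rot: [0.945, -0.253, 0.185, -0.089]
ft_force: [-14.0, -1.2, 22.8]
grip_width: 0.0154
grip_force: 45.0
```

Run:
```python
from h import *
st(); print(robot.get_obs()['moment']@M)
```

```text
t 22.47 pos [ 0.6195 -0.1105  0.1242] deckTCP [-0.0194 -0.0645  0.0294] axes in deck
 [[ 0.768 -0.64  -0.005]
 [-0.64  -0.768  0.006]
 [-0.008 -0.001 -1.   ]] 
F deck [-3.49  1.17 26.49] w 0.0154 gf 45.01 q [-0.474  0.59   1.811  0.571  0.472  1.143]
[ 0.6114239   1.18560073 -0.0430483 ]
```

Call:
move_arm(motion="-1 0 0 0 0.035;-1 0 0 0 0.07;-1 0 0 0 0.105;-1 0 0 0 0.14;-1 0 0 0 0.165;-1 0 0 0 0.178;-1 0 0 0 0.178;-1 0 0 0 0.178")

```text
time: 23.13
position: [0.619, -0.111, 0.124]
tool_rot: [0.84, -0.503, 0.154, -0.136]
ft_force: [-17.3, -0.3, 23.6]
grip_width: 0.0161
grip_force: 45.0
```

Run:
```python
from h import *
st(); print(robot.get_obs()['moment']@M)
```

```text
t 23.13 pos [ 0.619 -0.111  0.124] deckTCP [-0.02   -0.0649  0.0294] axes in deck
 [[ 0.314 -0.949 -0.006]
 [-0.949 -0.314  0.005]
 [-0.007  0.004 -1.   ]] 
F deck [-6.01  2.6  28.53] w 0.0161 gf 45.01 q [-0.474  0.59   1.812  0.57   0.472  1.699]
[ 0.37447422  1.4204081  -0.05444995]
```

Call:
move_arm(motion="-1 0 0 -0.02 0;-1 0 0 -0.04 0;-1 0 0 -0.055 0;-1 0 0 -0.055 0;0.6 0 0 -0.055 0;0.6 0 0 -0.055 0;0.6 0 0 -0.055 0;0.6 0 0 -0.055 0;0.6 0 0 -0.055 0;0.6 0 0 -0.055 0;0.6 0 0 -0.055 0;0.6 0 0 -0.055 0")

```text
time: 24.13
position: [0.6165, -0.1115, 0.132]
tool_rot: [0.839, -0.503, 0.154, -0.136]
ft_force: [-0.5, 0.3, -0.7]
grip_width: 0.061
grip_force: 0.0
```

Call:
move_arm(motion="0.6 0 0 -0.1 0;0.6 0 0 -0.25 0;0.6 0 0 -0.4 0;0.6 0 0 -0.55 0;0.6 0 0 -0.7 0;0.6 0 0 -0.7 0")

```text
time: 24.63
position: [0.5622, -0.1232, 0.2657]
tool_rot: [0.839, -0.503, 0.158, -0.136]
ft_force: [1.0, -1.2, 0.9]
grip_width: 0.0696
grip_force: 0.0
```

Run:
```python
from h import *
st(); snap("scene","s3"); snap("top","t3")
for f in ("s3","t3"):
    P,img=cloud(f); D=(P.reshape(-1,3)-O)@M; C=img.reshape(-1,3).max(1)
    k=(D[:,2]>.048)&(D[:,2]<.066)&(abs(D[:,1]+.065)<.05)&(abs(D[:,0]+.02)<.05)
    print("bar",k.sum(),cv2.minAreaRect(D[k][:,:2].astype(np.float32)) if k.any() else 0,np.percentile(D[k][:,2],[50,90]) if k.any() else 0)
    g=(C<90)&(D[:,2]>.055)&(D[:,2]<.078)&(abs(D[:,1]-.055)<.015)&(D[:,0]>-.13)&(D[:,0]<.06)
    print(f,"grip",g.sum(),np.percentile(D[g],[1,50,99],axis=0).round(4).tolist() if g.any() else 0)
cv2.imwrite("pics/c3.png",cv2.resize(cv2.imread("pics/s3.png")[130:350,180:400],None,fx=2.5,fy=2.5))
```

```text
t 24.63 pos [ 0.5622 -0.1232  0.2657] deckTCP [-0.0153 -0.0673  0.1825] axes in deck
 [[ 0.315 -0.949  0.002]
 [-0.949 -0.315 -0.   ]
 [ 0.001 -0.001 -1.   ]] 
F deck [ 1.07 -1.31  0.55] w 0.0696 gf 0.0 q [-0.555  0.3    1.808  0.407  0.752  1.836]
bar 252 ((-0.02040129154920578, -0.06386713683605194), (0.01707737147808075, 0.0651746615767479), 18.45823097229004) [0.05998494 0.0627968 ]
s3 grip 108 [[0.0095, 0.0474, 0.0557], [0.0222, 0.05, 0.0732], [0.039, 0.0599, 0.0777]]
bar 0 0 0
t3 grip 78 [[0.0084, 0.0481, 0.0566], [0.0266, 0.0553, 0.0738], [0.0418, 0.0627, 0.0777]]
```

View pics/c3.png

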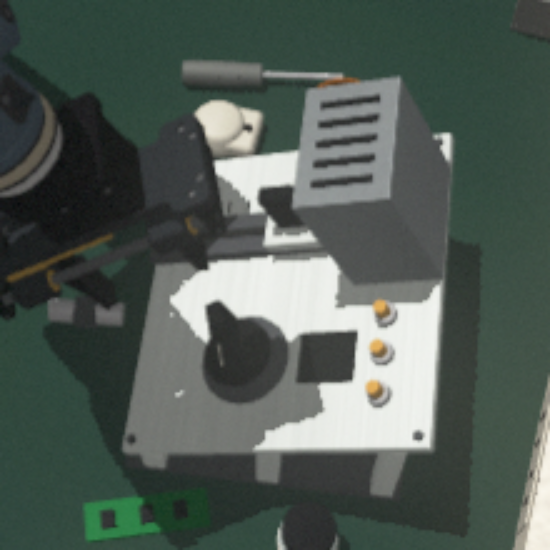

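The crop shows the knob bar turned across the slope at (235,340) and back up (top at z 60 mm, about 1.25 rad). The carriage grip is still in front of the hood at (278,205), and the bench objects in view look undisturbed.

```bash
python3 -c "
from rig import robot
print(robot.hand_in())"
```

```text
the job is handed in; nothing more can be done
None
```

I handed the job in, and no verdict came back: by my measurements the carriage sits about 2.7 mm past first touch, released, and the lock knob is turned about 1.25 rad and back up.

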